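Snap the tube clip onto the air tube and butt it against the collar

ROBOT

A 6-joint arm with a two-finger parallel gripper is mounted at the origin on a cart in front of the work surface, level with it; the furniture and walls round the work are solid. World frame = base frame: x ahead of the robot, y to its left, z up, the work surface at z = 0. Lengths are in m, angles in rad, forces in N, time in s.
With the tool pointing down it reaches from about 0.3 to 0.75 m from the base axis. Payload 8.5 kg.
Tool frame: the origin (TCP) lies on the centre line of the jaws, within the pads' length; the fingertips stand 22 mm ahead of it and the grasp point (between the pads) lies 3 mm ahead of it; z points along the fingers, y is the line along which they close (so a half turn about z gives the same grasp; the last joint's range is limited). The gripper opens to 85 mm and grips with 20 to 120 N. Pads are 22 mm wide; open, the fingers measure 114 mm over their backs; the gripper's body (76 mm by 85 mm) begins 54 mm behind the grasp point. The pads swing forward as they close: fully open they stand 13 mm farther back than shut.
Start: joints at [1.064, 0.381, 1.297, -0, 1.464, -0.215], TCP at [0.158, 0.527, 0.253] pointing down, gripper open.
Joint ranges: [-3.11, 3.11], [-0.89, 2.33], [0.22, 2.48], [-1.42, 4.56], [0.17, 2.85], [-2.88, 2.88]. Speed limits (rad/s): [2.39, 2.39, 3.14, 3.14, 3.14, 3.14].

INTERFACE

Orientations are given as a unit quaternion [x, y, z, w].
In Python, from station import ctrl gives the robot as it stands.
- The arm moves only by the tool move_arm, never from a script. Its argument "deltas" is one flat list of numbers, 7 for each row, row after row: the opening, from 0 (shut) to 1 (fully open), then the shift along the tool's x, y, z as a fraction of full scale, then the turn, a rotation vector about the tool's x, y, z as a fraction of full scale. In form: [gripper, dx, dy, dz, ax, ay, az, gripper, dx, dy, dz, ax, ay, az, ...]. A call has 1 to 5 rows; each row is the pose to reach, as a shift and turn from the pose commanded when the call began, along the tool's axes at that moment, turning the shorter way round; what a row does not reach only later rows make up. Full scale, the value 1, is 0.15 m for a shift and pi rad for a turn. A row lasts 1/12 s, in which the tool goes at most 41.7 mm and 7.16 degrees, less where a joint would pass 70% of its speed; a pose out of reach is approached as far as the arm can. A call with a number of a shift or a turn outside -1 to 1 is refused whole. A call with a gripper value outside its range is refused whole. The fingers move at their own pace and stop on an object; "grip_force" is the grip in N (left out, the last holds). Time passes only in rows, so rows that repeat a pose let the fingers close. It gives the time, the measured TCP pose, the force, the opening and the grip force at its end, in the units of the state.
- ctrl.state(): the state, without advancing time (a new reading comes with each control period).
- ctrl.get_image(name): name is "scene" or "top" or "wrist"; returns a dict with "image" (384x512x3 uint8, red, green, blue), "z_map" (384x512 float32, m along the optical axis (not along the pixel's ray), 0 where there is no reading), "camera_matrix" (3x3 intrinsics, pixels), "D" ([k1, k2, p1, p2, k3] as OpenCV has them; the pictures are not rectified), "T" (4x4, takes a point from camera to world coordinates); the wrist camera has in their place "mount" (4x4, takes a point from camera to tool coordinates, whose origin is the TCP and whose axes are the flange's). Camera axes: x right, y up, looking along -z (the intrinsics and any distortion apply to the point x, -y, -z); pixel columns grow to the right and rows downward; lengths in m; the calibration is good to about 2 mm. A picture is of the moment at which its call begins: read the wrist's pose just before it.
- ctrl.job_done(): hands the job in; it is judged then, once.
The state is a dict: "time": time; "q": joint angles; "qvel": joint speeds; "effort": joint torques, N m; "position": TCP position; "orientation": TCP orientation; "force": force on the tool from outside, world axes, zero at the start; "moment": the same for the moment, N m; "grip_width": finger opening in m; "grasp_force": force on a finger pad.
Only numpy, scipy, OpenCV 4.12 (cv2) and the standard library are available. Lean on these libraries where they do the work, as an engineer would, in place of code of your own. Each camera call takes 0.05 s, during which the arm holds its last target. There are 200 camera calls.

TASK

Take the smaller of the two grey spring clips by its fin and push it straight down over the soft-mounted aluminium tube, at least 2 cm short of the rubber-faced collar, until its arms snap past the widest point and it sits fully home with the fin upright. Then slide it along the tube until it touches the rubber, and let go. Be gentle: do not press the tube down onto its stops or push on the rubber with more than about 20 N, and leave the larger clip, the tweezers and the pen where they are.

Things in the scene. Friction and masses are not known exactly. Their poses are not given: they have to be found in the camera images.
- clip: The smaller grey plastic spring clip, 40 to 65 g, loose, standing upright on its arm tips, 73 mm tall. Origin: centre of its round bore, 15 mm above the bench as it stands. Own x: along the bore; y: across; z: up through the fin; same after a half turn about z. Fully home on the tube, the origin lies on the tube's axis within about 1 mm; the arms then grip it, and sliding takes about 2 to 6 N.
- clip_fin (a point): Middle of the clip's upright grip fin, 37.5 mm above the bore centre. The fin is 28 mm long (clip x), 12 mm thick (clip y) and 41 mm tall, from 17 to 58 mm above the bore centre. Grip it firmly across its thickness with the fingertips above the back plate, which is 24 x 24 mm and lies 11 to 17 mm above the bore centre.
- clip_mouth (a point): Middle of the throat between the two sprung arms, 17 mm wide, 6.7 mm below the bore centre; below it a flare 25 mm wide leads in. Arms are 24 mm long (clip x). The mouth meets the tube with the bore centre 15 to 18 mm above the tube's axis; the push then rises to about 9 to 14 N, until the arms spring past the widest point and the force drops by several newtons.
- large_clip: The larger grey clip of the same shape, 1.45 times as big (fin 41 x 17 mm, its top 107 mm above the bench), too wide for the tube. Loose, to be left alone. Origin: centre of its bore, 22 mm above the bench; axes as for the small clip.
- tube: Aluminium tube, 22 mm diameter, 216 mm long, level, on a fixed stand. Origin: its middle on its axis, 95 mm above the bench at rest. Own x: along it towards the collar; z: up. On soft mounts: the first 1 N or so does nothing, then it sinks 1.7 mm per newton straight down, and rises when relieved; after 34 mm (about 20 N) it strikes its hard stops.
- stand: The stand, fixed to the bench: base plate 224 x 62 x 8 mm (x, y, z); origin under its middle, right below the tube's middle; own x along the tube towards the collar. At each end a guide post, 91 to 105 mm from the middle along x, 42 mm wide, 119 mm high.
- buffer: Black rubber buffer ring (32 mm diameter, 6 mm thick) on the face of a steel collar (33 mm diameter, 10 mm wide) clamped on the tube. Origin: centre, on the tube's axis, of the ring's free face, 55 to 71 mm from the tube's middle. The long free tube lies on its -x side (x as the tube's). It gives 1 mm per 3 N, 5 mm at most. With the clip touching, the clip's bore centre is 12 mm away.
- tweezers: Steel tweezers lying on the bench, 124 x 14 x 10 mm, loose; origin under their middle. To be left alone.
- flux_pen: White pen lying on the bench, 131 x 13 x 14 mm, loose; origin under its middle. To be left alone.

How it is judged:
By the outcome, as a careful person would: the job done as asked, in the order asked, and still so for the second after the job is handed in, with the robot touching nothing.
It also fails if it takes over 54 s, if anything falls off the work surface, if the arm or the gripper's body presses on something with over 40 N, if the wrist force passes 120 N, or if a joint passes its speed limit or range.

## Working session

There is one attempt and no reset: what is moved stays moved. The work goes in short steps, Python scripts to look and compute and a tool call to move; the robot and the scene stay as the last step left them, time stands still between calls to the robot, and variables do not carry over. Pictures are saved under pics/ and viewed, at most 10 in all, crops included, and the job is handed in when it is done.

Besides the shell and the picture viewer there is one more tool, called after "Emit:" as a command line: name --argument value ..., lists and objects as JSON in quotes. move_arm: Moves the arm, as the interface text tells. Its arguments: {"type":"object","properties":{"deltas":{"type":"array"},"grip_force":{"type":"number"}},"required":["deltas"]}

```bash
mkdir -p pics
cat > h.py <<'E'
import numpy as np, cv2
from station import ctrl
from scipy.spatial.transform import Rotation as R
def toolT():
    s=ctrl.state(); T=np.eye(4); T[:3,:3]=R.from_quat(s['orientation']).as_matrix(); T[:3,3]=s['position']; return T
def grab(name):
    Tt=toolT(); d=ctrl.get_image(name)
    d['Tw']=np.array(d['T']) if 'T' in d else Tt@np.array(d['mount'])
    return d
def rays(d,px):
    u=cv2.undistortPoints(np.array(px,float).reshape(-1,1,2),np.array(d['camera_matrix']),np.array(d['D'])).reshape(-1,2)
    return np.c_[u[:,0],-u[:,1],-np.ones(len(u))]
def onplane(d,px,z):
    r=rays(d,px)@d['Tw'][:3,:3].T; o=d['Tw'][:3,3]
    return o+r*((z-o[2])/r[:,2])[:,None]
def cloud(d):
    H,W=d['z_map'].shape; v,u=np.mgrid[:H,:W]
    r=rays(d,np.c_[u.ravel(),v.ravel()])*d['z_map'].reshape(-1,1)
    return (r@d['Tw'][:3,:3].T+d['Tw'][:3,3]).reshape(H,W,3)
E
python3 - <<'E'
from h import *
print(ctrl.state())
ims=[]
for n in('top','scene'):
    d=grab(n); np.save(f'pics/{n}.npy',d,allow_pickle=True); cv2.imwrite(f'pics/{n}0.png',d['image'][:,:,::-1]); print(n,d['Tw'].round(3).tolist())
E
```

```text
{'time': 0.0, 'q': array([ 1.06368728e+00,  3.81191374e-01,  1.29825578e+00,  1.08806756e-05,
        1.46359289e+00, -2.15325011e-01]), 'qvel': array([-0.00093754,  0.00091874, -0.00034039, -0.00143137, -0.00143995,
       -0.00085813]), 'effort': array([-2.09616162e-03, -4.48468387e+01, -2.31278372e+01, -2.62253543e-04,
        4.83331489e-03, -2.95119662e-05]), 'position': array([0.15809808, 0.52651744, 0.25271592]), 'orientation': array([ 1.45375572e-01,  9.89376278e-01, -6.75080148e-04, -2.60822316e-04]), 'force': array([ 0.37699817,  0.84878442, -0.19998077]), 'moment': array([-0.03413546,  0.00595549, -0.01545831]), 'grasp_force': 0.0, 'grip_width': 0.08523125328271353}
top [[-0.029, 0.985, -0.171, 0.334], [-1.0, -0.027, 0.014, 0.125], [0.01, 0.171, 0.985, 0.936], [0.0, 0.0, 0.0, 1.0]]
scene [[0.501, 0.631, -0.592, -0.047], [-0.865, 0.353, -0.356, -0.2], [-0.015, 0.691, 0.723, 0.71], [0.0, 0.0, 0.0, 1.0]]
```

View pics/top0.png

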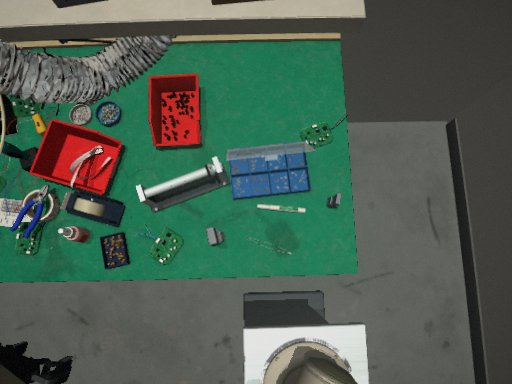

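View pics/scene0.png

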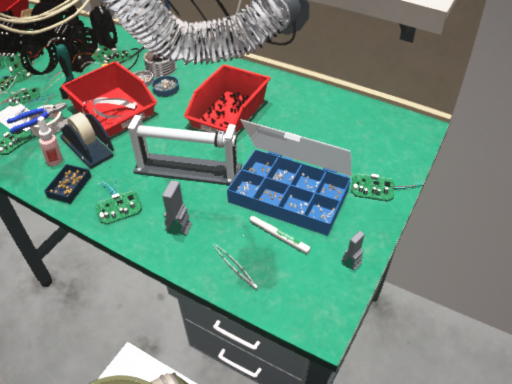

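The top view shows the small clip at about (333,201), the large one at (215,236), and the tube from (140,192) to (222,165). In the scene view the small clip is at (354,250) and the tube runs from (140,128) to (232,138). Next I measure them from depth.

Run:
```python
from h import *
def fit(P,n):
    if len(P)<5: print(n,'few',len(P));return
    c,s,a=cv2.minAreaRect((P[:,:2]*1000).astype(np.float32)); print(n,len(P),'c',np.round(c,1),'size',np.round(s,1),'ang',round(a,1),'z',P[:,2].min().round(3),P[:,2].max().round(3),'mean',P.mean(0).round(4))
vis=[]
for n in('top','scene'):
    d=np.load(f'pics/{n}.npy',allow_pickle=True).item(); C=cloud(d); im=d['image']
    b=(333,201,14) if n=='top' else (354,250,24)
    g=im.astype(int); grey=(g.max(2)-g.min(2))<25
    def box(u,v,w,h): 
        m=np.zeros(C.shape[:2],bool); m[v-h:v+h,u-w:u+w]=1; return m&(d['z_map']>0)
    m=box(b[0],b[1],b[2],b[2])&(C[...,2]>0.02)
    P=C[m]; fit(P,n+' clip')
    fit(P[P[:,2]>0.035],n+' fin')
    fit(P[P[:,2]>0.062],n+' fintop')
    m2=(box(180,180,60,40) if n=='top' else box(185,150,62,45))
    P=C[m2&(C[...,2]>0.085)&(C[...,2]<0.125)]; fit(P,n+' tube/stand hi')
    P=C[m2&(C[...,2]>0.11)&(C[...,2]<0.125)]; fit(P,n+' posts')
    L=box(215,236,16,16) if n=='top' else box(177,205,20,35)
    fit(C[L&(C[...,2]>0.05)],n+' large')
    x,y,w,h=(130,145,100,75) if n=='top' else (120,105,130,85)
    crop=cv2.resize(im[y:y+h,x:x+w],(400,400*h//w),interpolation=cv2.INTER_CUBIC)
    s=b[2]; c2=cv2.resize(im[b[1]-s:b[1]+s,b[0]-s:b[0]+s],(300,300),interpolation=cv2.INTER_CUBIC)
    o=np.zeros((300,700,3),np.uint8); o[:crop.shape[0],:400]=crop[:300]; o[:,400:]=c2; vis.append(o)
cv2.imwrite('pics/crops.png',np.vstack(vis)[:,:,::-1])
```

```text
top clip 126 c [470.2 -89.1] size [24.9 27.3] ang 78.0 z 0.02 0.077 mean [ 0.4697 -0.0858  0.0552]
top fin 95 c [471.  -87.7] size [18.3 27.9] ang 67.4 z 0.035 0.077 mean [ 0.4693 -0.0871  0.0635]
top fintop 61 c [470.2 -90.2] size [13.1 27.2] ang 74.9 z 0.062 0.077 mean [ 0.4701 -0.0887  0.0724]
top tube/stand hi 991 c [533.3 276.9] size [ 48.2 267.5] ang 21.2 z 0.085 0.124 mean [0.5234 0.298  0.1074]
top posts 267 c [532.2 278.8] size [ 42.9 263.3] ang 19.8 z 0.11 0.124 mean [0.5276 0.2901 0.1181]
top large 177 c [385.2 224.6] size [40.6 24.4] ang 16.8 z 0.05 0.11 mean [0.3843 0.2251 0.095 ]
scene clip 378 c [481.5 -65.6] size [83.7 28.9] ang 69.5 z 0.02 0.078 mean [ 0.4673 -0.0939  0.0517]
scene fin 283 c [470.9 -93. ] size [17.1 29.1] ang 63.3 z 0.035 0.078 mean [ 0.467  -0.0933  0.0593]
scene fintop 141 c [471.3 -92.8] size [11.8 28.4] ang 75.7 z 0.062 0.078 mean [ 0.4687 -0.0929  0.0719]
scene tube/stand hi 1672 c [488.7 303.4] size [208.2 215.3] ang 81.1 z 0.085 0.125 mean [0.5059 0.2871 0.1051]
scene posts 323 c [527.8 291.3] size [ 45.6 234.5] ang 19.4 z 0.11 0.125 mean [0.5254 0.2879 0.1178]
scene large 570 c [385.8 223.3] size [42.6 20.9] ang 10.8 z 0.05 0.11 mean [0.3809 0.2201 0.085 ]
```

View pics/crops.png

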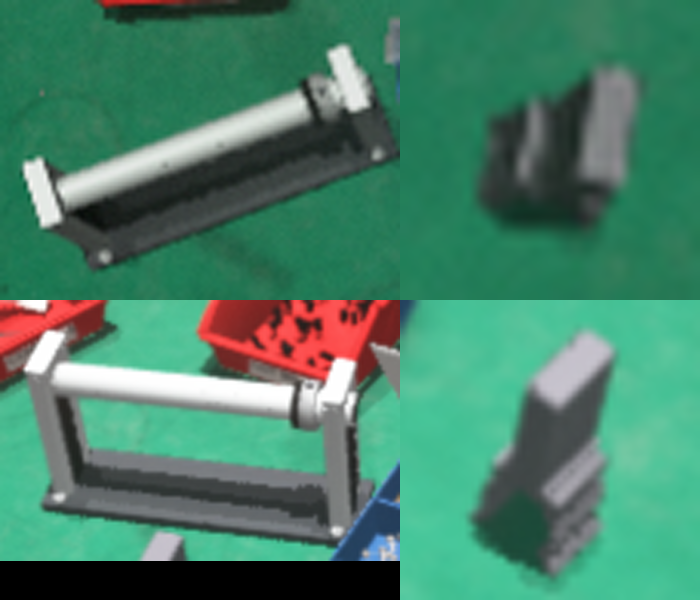

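The measurements match the given sizes. The small clip's fin is at about (0.4705, -0.0915) with its long axis at 165° yaw, and its top is at about 0.075 m. The tube axis yaw is about 110°/-70°, with the collar at the -y end. I'll pass over the tube first for a close look on the way to the clip.

Emit:
move_arm --deltas '[1,-0.88,-0.28,-0.1,0,0,0,1,-0.88,-0.28,-0.1,0,0,0,1,-0.88,-0.28,-0.1,0,0,0,1,-0.88,-0.28,-0.1,0,0,0,1,-0.88,-0.28,-0.1,0,0,0]'

```text
time: 0.52
position: [0.2751, 0.4469, 0.2684]
orientation: [0.147, 0.989, -0.0, 0.0]
force: [-0.7, -0.6, -0.3]
grip_width: 0.0854
grasp_force: 0.0
```

Emit:
move_arm --deltas '[1,-0.88,-0.28,-0.1,0,0,0,1,-0.88,-0.28,-0.1,0,0,0,1,-0.88,-0.28,-0.1,0,0,0,1,-0.88,-0.28,-0.1,0,0,0,1,-0.88,-0.28,-0.1,0,0,0]'

```text
time: 0.93
position: [0.3888, 0.3693, 0.283]
orientation: [0.147, 0.989, -0.0, -0.0]
force: [-0.1, 0.4, 0.2]
grip_width: 0.0853
grasp_force: 0.0
```

Emit:
move_arm --deltas '[1,-0.88,-0.28,-0.1,0,0,0,1,-0.88,-0.28,-0.1,0,0,0,1,-0.88,-0.28,-0.1,0,0,0,1,-0.88,-0.28,-0.1,0,0,0,1,-0.88,-0.28,-0.1,0,0,0]'

```text
time: 1.35
position: [0.5026, 0.2915, 0.2976]
orientation: [0.147, 0.989, -0.0, -0.0]
force: [-0.2, 0.9, -0.6]
grip_width: 0.0852
grasp_force: 0.0
```

Run:
```python
from h import *
d=grab('wrist'); print(np.array(d['mount']).round(3).tolist()); s=ctrl.state(); print(s['position'],s['qvel'].round(2))
np.save('pics/w1.npy',d,allow_pickle=True); cv2.imwrite('pics/w1.png',d['image'][:,:,::-1])
```

```text
[[0.0, 0.949, 0.315, 0.081], [1.0, -0.0, 0.0, -0.001], [0.0, 0.315, -0.949, -0.121], [0.0, 0.0, 0.0, 1.0]]
[0.5009936  0.29268097 0.29756535] [ 0.04 -0.02  0.03  0.01 -0.    0.01]
```

View pics/w1.png

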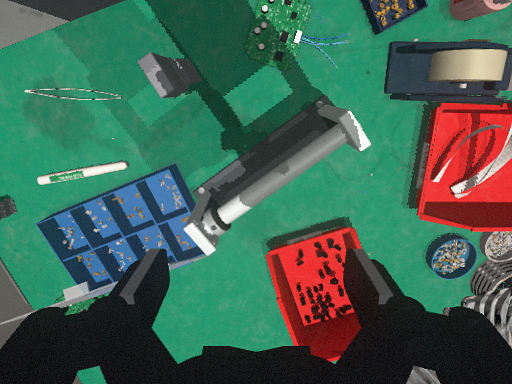

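The wrist view shows the whole tube, with the collar near (208,215) and posts at (200,235) and (352,130). I fit the tube axis to a circular section and find the rubber face along it.

Run:
```python
from h import *
from scipy.optimize import least_squares
for f in('w1','top','scene'):
    d=np.load(f'pics/{f}.npy',allow_pickle=True).item(); C=cloud(d); im=d['image'].astype(int).mean(2)
    ok=(d['z_map']>0)
    a=np.radians(-70); e=np.array([np.cos(a),np.sin(a),0]); c0=np.array([0.53,0.285,0.095])
    Q=C-c0; s=Q@e; n=np.array([-e[1],e[0],0]); t=Q@n
    m=ok&(abs(t)<0.03)&(abs(s)<0.13)&(C[...,2]>0.06)&(C[...,2]<0.13)
    P=C[m&(s>-0.07)&(s<0.035)]
    def res(p):
        e=np.array([np.cos(p[0]),np.sin(p[0]),p[3]]); e/=np.linalg.norm(e); q=P-[0.53,p[1],p[2]]
        q=q-np.outer(q@e,e); return np.linalg.norm(q,axis=1)-0.011
    r=least_squares(res,[a,0.285,0.095,0],loss='soft_l1',f_scale=0.001); p=r.x
    e=np.array([np.cos(p[0]),np.sin(p[0]),0]); o=np.array([0.53,p[1],p[2]])
    print(f,len(P),'yaw',np.degrees(p[0]).round(2),'o at x=.53',o.round(4),'slope',p[3].round(4),'rms',np.std(r.fun).round(4))
    Q=C-o; s=Q@e; n=np.array([-e[1],e[0],0]); t=Q@n; rad=np.hypot(t,Q[...,2])
    top=ok&(abs(t)<0.03)&(abs(Q[...,2]-0.024)<0.004)&(abs(s)<0.14)
    for k in(-1,1):
        S=s[top&(k*s>0.05)]; print('post',k,np.percentile(S,[1,50,99]).round(4))
    col=ok&(abs(rad-0.0163)<0.002)&(s>0.02)&(s<0.1)&(abs(t)<.017)
    S=s[col]; I=im[col]; b=np.arange(0.03,0.1,0.003); 
    print([(round(x,3),int(((S>=x)&(S<x+.003)).sum()),int(I[(S>=x)&(S<x+.003)].mean()) if ((S>=x)&(S<x+.003)).any() else 0) for x in b])
```

```text
w1 1890 yaw -69.95 o at x=.53 [0.53   0.2827 0.095 ] slope -0.0004 rms 0.0006
post -1 [-0.1258 -0.1185 -0.1117]
post 1 [0.069  0.0753 0.1119]
[(np.float64(0.03), 0, 0), (np.float64(0.033), 0, 0), (np.float64(0.036), 0, 0), (np.float64(0.039), 0, 0), (np.float64(0.042), 0, 0), (np.float64(0.045), 28, 47), (np.float64(0.048), 77, 56), (np.float64(0.051), 79, 81), (np.float64(0.054), 73, 161), (np.float64(0.057), 68, 155), (np.float64(0.06), 60, 161), (np.float64(0.063), 2, 182), (np.float64(0.066), 0, 0), (np.float64(0.069), 43, 96), (np.float64(0.072), 3, 69), (np.float64(0.075), 2, 55), (np.float64(0.078), 0, 0), (np.float64(0.081), 0, 0), (np.float64(0.084), 0, 0), (np.float64(0.087), 0, 0), (np.float64(0.09), 0, 0), (np.float64(0.093), 0, 0), (np.float64(0.096), 0, 0), (np.float64(0.099), 0, 0)]
top 370 yaw -69.89 o at x=.53 [0.53   0.2852 0.0955] slope -0.0009 rms 0.0013
post -1 [-0.1248 -0.1172 -0.1105]
post 1 [0.0703 0.0777 0.1304]
[(np.float64(0.03), 0, 0), (np.float64(0.033), 1, 195), (np.float64(0.036), 0, 0), (np.float64(0.039), 0, 0), (np.float64(0.042), 0, 0), (np.float64(
[... 625 characters left out ...]
44]
post 1 [0.0766 0.0852 0.1379]
[(np.float64(0.03), 0, 0), (np.float64(0.033), 0, 0), (np.float64(0.036), 0, 0), (np.float64(0.039), 0, 0), (np.float64(0.042), 0, 0), (np.float64(0.045), 0, 0), (np.float64(0.048), 0, 0), (np.float64(0.051), 0, 0), (np.float64(0.054), 17, 107), (np.float64(0.057), 18, 81), (np.float64(0.06), 20, 150), (np.float64(0.063), 23, 177), (np.float64(0.066), 21, 179), (np.float64(0.069), 7, 153), (np.float64(0.072), 0, 0), (np.float64(0.075), 0, 0), (np.float64(0.078), 0, 0), (np.float64(0.081), 0, 0), (np.float64(0.084), 1, 161), (np.float64(0.087), 5, 86), (np.float64(0.09), 5, 80), (np.float64(0.093), 1, 66), (np.float64(0.096), 0, 0), (np.float64(0.099), 0, 0)]
```

The tube axis passes through (0.530, 0.2827, 0.095) at yaw -70°. The tube's middle is 21.5 mm back from that point and the rubber face 46 mm ahead, so the face is 67.5 mm from the middle, which is within spec. Now to the clip.

Emit:
move_arm --deltas '[1,-0.18,-0.835,0.2,0,0,0,1,-0.18,-0.835,0.2,0,0,0,1,-0.18,-0.835,0.2,0,0,0,1,-0.18,-0.835,0.2,0,0,0,1,-0.18,-0.835,0.2,0,0,0]'

```text
time: 1.82
position: [0.4895, 0.1645, 0.268]
orientation: [0.146, 0.989, 0.0, -0.001]
force: [-0.4, -0.4, 0.1]
grip_width: 0.0856
grasp_force: 0.0
```

Emit:
move_arm --deltas '[1,-0.18,-0.835,0.2,0,0,0,1,-0.18,-0.835,0.2,0,0,0,1,-0.18,-0.835,0.2,0,0,0,1,-0.18,-0.835,0.2,0,0,0,1,-0.18,-0.835,0.2,0,0,0]'

```text
time: 2.23
position: [0.4807, 0.0371, 0.2382]
orientation: [0.146, 0.989, 0.0, -0.0]
force: [-0.6, 0.8, -0.5]
grip_width: 0.0855
grasp_force: 0.0
```

Emit:
move_arm --deltas '[1,-0.18,-0.835,0.2,0,0,0,1,-0.18,-0.835,0.2,0,0,0,1,-0.18,-0.835,0.2,0,0,0,1,-0.18,-0.835,0.2,0,0,0,1,-0.18,-0.835,0.2,0,0,0]'

```text
time: 2.65
position: [0.4713, -0.0905, 0.2082]
orientation: [0.146, 0.989, 0.0, -0.0]
force: [0.7, 0.3, 0.7]
grip_width: 0.0856
grasp_force: 0.0
```

Run:
```python
from h import *
d=grab('wrist'); T=toolT(); print(T[:3,3].round(4), np.degrees(np.arctan2(T[1,0],T[0,0])).round(2))
np.save('pics/w2.npy',d,allow_pickle=True); cv2.imwrite('pics/w2.png',d['image'][:,:,::-1])
C=cloud(d); ok=d['z_map']>0
for z in(0.04,0.065):
    m=ok&(np.hypot(C[...,0]-.4705,C[...,1]+.0915)<.035)&(C[...,2]>z)&(C[...,2]<.085)
    P=C[m]; c,s,a=cv2.minAreaRect((P[:,:2]*1000).astype(np.float32)); print(z,len(P),np.round(c,1),np.round(s,1),round(a,1),P[:,2].max(),np.median(P[:,2]))
    v=cv2.boxPoints((c,s,a)); 
    t=(np.r_[np.array(c)/1000,0.057]-T[:3,3])@T[:3,:3]; print('tool offset',t.round(4))
```

```text
[ 0.4714 -0.0894  0.2086] 163.32
0.04 500 [470.7 -92.8] [11.5 28.5] 73.4 0.07540717445457701 0.07321045233971815
tool offset [-0.0003 -0.0036  0.1516]
0.065 425 [470.7 -92.8] [11.5 28.5] 73.4 0.07540717445457701 0.07337805098532746
tool offset [-0.0003 -0.0036  0.1516]
```

View pics/w2.png

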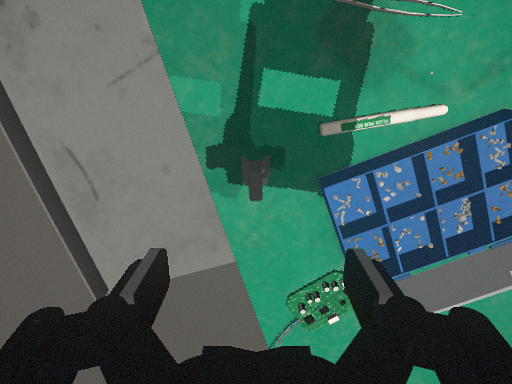

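The fin is at pixel (256,190), nearly centred, at (0.4707, -0.0928). Its yaw is 163.4°, the same as the tool's. I descend with a half-open gripper.

Emit:
move_arm --deltas '[0.5,0,-0.02,0.2,0,0,0,0.5,0,-0.02,0.4,0,0,0,0.5,0,-0.02,0.6,0,0,0,0.5,0,-0.02,0.7,0,0,0,0.5,0,-0.02,0.7,0,0,0]'

```text
time: 3.12
position: [0.4694, -0.0907, 0.1013]
orientation: [0.144, 0.99, 0.001, -0.002]
force: [-0.0, -0.4, -0.0]
grip_width: 0.0429
grasp_force: 0.0
```

Run:
```python
from h import *
d=grab('wrist'); T=toolT(); print(T[:3,3].round(4), ctrl.state()['grip_width'])
C=cloud(d); ok=d['z_map']>0
m=ok&(np.hypot(C[...,0]-.4705,C[...,1]+.0915)<.025)&(C[...,2]>.05)&(C[...,2]<.08)
P=C[m]; c,s,a=cv2.minAreaRect((P[:,:2]*1000).astype(np.float32)); print(len(P),np.round(c,1),np.round(s,1),round(a,1),np.percentile(P[:,2],95))
t=(np.r_[np.array(c)/1000,0.057]-T[:3,3])@T[:3,:3]; print('tool offset',t.round(4))
cv2.imwrite('pics/w3.png',d['image'][:,:,::-1])
```

```text
[ 0.4701 -0.0914  0.1031] 0.04265746408284774
1205 [470.3 -92.1] [11.5 27.9] 75.8 0.07418577462595055
tool offset [-0.0004 -0.0007  0.0461]
```

View pics/w3.png

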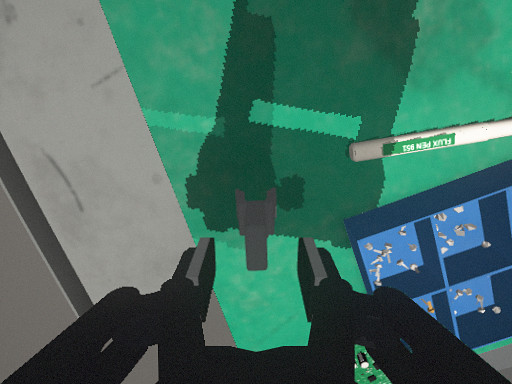

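The fin, from (256,195) to (256,265), lies between the fingertips. I lower, grip and lift slightly.

Emit:
move_arm --deltas '[0.5,0,-0.005,0.1,0,0,-0.01,0.5,0,-0.005,0.2,0,0,-0.01,0.5,0,-0.005,0.3,0,0,-0.01,0.5,0,-0.005,0.3,0,0,-0.01,0.5,0,-0.005,0.3,0,0,-0.01]'

```text
time: 3.58
position: [0.4705, -0.0938, 0.0596]
orientation: [0.129, 0.992, -0.0, 0.001]
force: [-0.1, -0.2, -0.2]
grip_width: 0.0426
grasp_force: 0.0
```

Emit:
move_arm --deltas '[0,0,0,0,0,0,0,0,0,0,0,0,0,0,0,0,0,0,0,0,0,0,0,0,0,0,0,0,0,0,0,0,0,0,0]' --grip_force 70

```text
time: 4.0
position: [0.4702, -0.0947, 0.0592]
orientation: [0.13, 0.992, -0.0, 0.001]
force: [0.0, 0.7, 6.8]
grip_width: 0.0112
grasp_force: 69.5
```

Run:
```python
from h import *
for i in range(6):
    ctrl.get_image('wrist'); s=ctrl.state(); print(s['position'].round(4),s['force'].round(1),s['grip_width'].round(4),s['grasp_force'])
print(toolT().round(4).tolist())
```

```text
Traceback (most recent call last):
AttributeError: 'float' object has no attribute 'round'
```

Emit:
move_arm --deltas '[0,0,0,-0.1,0,0,0,0,0,0,-0.3,0,0,0,0,0,0,-0.5,0,0,0,0,0,0,-0.7,0,0,0,0,0,0,-0.9,0,0,0]'

```text
time: 4.47
position: [0.4692, -0.0945, 0.195]
orientation: [0.13, 0.992, 0.0, -0.0]
force: [-0.2, 1.0, 0.0]
grip_width: 0.011
grasp_force: 68.3
```

Emit:
move_arm --deltas '[0,0,0,-0.1,0,0,0,0,0,0,-0.3,0,0,0,0,0,0,-0.4,0,0,0,0,0,0,-0.4,0,0,0,0,0,0,-0.4,0,0,0]'

```text
time: 4.88
position: [0.4695, -0.0946, 0.2535]
orientation: [0.13, 0.992, -0.0, 0.0]
force: [-0.7, -0.2, -1.1]
grip_width: 0.0108
grasp_force: 68.3
```

Run:
```python
from h import *
d=grab('wrist'); T=toolT(); print(T[:3,3].round(4), np.degrees(np.arctan2(T[1,0],T[0,0])).round(2)); s=ctrl.state(); print(s['force'],s['grip_width'],s['grasp_force'])
C=cloud(d); L=(C-T[:3,3])@T[:3,:3]; np.save('pics/w4.npy',d,allow_pickle=True)
m=(d['z_map']>0)&(abs(L[...,0])<.03)&(abs(L[...,1])<.02)&(L[...,2]>-0.025)&(L[...,2]<.065)
v,u=np.nonzero(m); 
for z0 in np.arange(-.024,.064,.008):
    k=m&(L[...,2]>=z0)&(L[...,2]<z0+.008); 
    if k.sum()>5: print(round(z0,3),k.sum(),'x',L[k][:,0].min().round(4),L[k][:,0].max().round(4),'y',L[k][:,1].min().round(4),L[k][:,1].max().round(4))
cv2.imwrite('pics/w4.png',cv2.resize(d['image'][150:384,130:380],None,fx=2.4,fy=2.4)[:,:,::-1])
```

```text
[ 0.4692 -0.0945  0.2526] 165.07
[-0.13363367  0.38017295 -1.07735898] 0.011035423977890023 68.33116292953491
-0.024 904 x -0.0115 0.0149 y -0.0199 0.0199
-0.016 2225 x -0.0139 0.0147 y -0.0199 0.0179
-0.008 804 x 0.0062 0.0147 y -0.02 0.0179
0.0 670 x 0.0061 0.0146 y -0.02 0.0179
0.008 493 x 0.0065 0.0143 y -0.0199 0.0177
0.016 226 x 0.0079 0.0142 y -0.0127 0.0104
0.024 262 x 0.0064 0.0136 y -0.0129 0.0102
0.032 113 x 0.0053 0.0121 y -0.0137 0.0115
0.04 89 x -0.0006 0.0122 y -0.014 0.0117
0.048 161 x -0.0078 0.0121 y -0.016 0.0138
0.056 51 x -0.0083 0.012 y -0.0162 0.0139
```

View pics/w4.png

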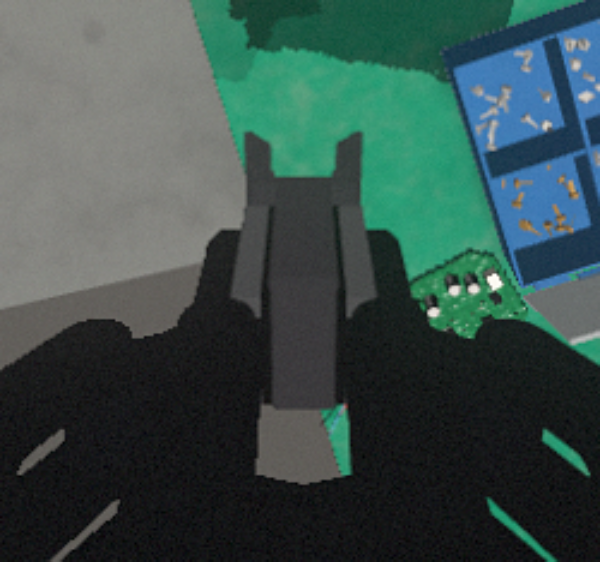

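The clip is held upright and centred in the fingers. The wrist view reads about 1 mm low in tool y. Next I carry it over the tube, turn to yaw 110° and lower to hover.

Emit:
move_arm --deltas '[0,0.086,0.845,0,0,0,0,0,0.086,0.845,0,0,0,0,0,0.086,0.845,0,0,0,0,0,0.086,0.845,0,0,0,0,0,0.086,0.845,0,0,0,0]'

```text
time: 5.35
position: [0.4893, 0.0331, 0.2519]
orientation: [0.128, 0.992, 0.0, -0.001]
force: [-0.0, -0.4, -0.3]
grip_width: 0.0112
grasp_force: 68.6
```

Emit:
move_arm --deltas '[0,0.086,0.845,0,0,0,0,0,0.086,0.845,0,0,0,0,0,0.086,0.845,0,0,0,0,0,0.086,0.845,0,0,0,0,0,0.086,0.845,0,0,0,0]'

```text
time: 5.77
position: [0.5099, 0.1575, 0.2521]
orientation: [0.129, 0.992, -0.0, -0.001]
force: [-0.6, -1.0, -0.3]
grip_width: 0.011
grasp_force: 68.7
```

Emit:
move_arm --deltas '[0,0.086,0.845,0,0,0,0,0,0.086,0.845,0,0,0,0,0,0.086,0.845,0,0,0,0,0,0.086,0.845,0,0,0,0,0,0.086,0.845,0,0,0,0]'

```text
time: 6.18
position: [0.5305, 0.2823, 0.2521]
orientation: [0.13, 0.992, -0.001, -0.001]
force: [-0.2, -0.6, -1.1]
grip_width: 0.0109
grasp_force: 68.8
```

Emit:
move_arm --deltas '[0,0,0,0,0,0,0.153,0,0,0,0,0,0,0.153,0,0,0,0,0,0,0.153,0,0,0,0,0,0,0.153,0,0,0,0,0,0,0.153]'

```text
time: 6.6
position: [0.5306, 0.2799, 0.2531]
orientation: [0.365, 0.931, -0.001, -0.0]
force: [0.2, 0.1, -1.6]
grip_width: 0.0112
grasp_force: 68.8
```

Emit:
move_arm --deltas '[0,0,0,0.1,0,0,0.153,0,0,0,0.2,0,0,0.153,0,0,0,0.3,0,0,0.153,0,0,0,0.36,0,0,0.153,0,0,0,0.36,0,0,0.153]'

```text
time: 7.02
position: [0.5297, 0.2806, 0.1972]
orientation: [0.575, 0.818, -0.002, -0.001]
force: [-0.1, -0.8, -0.2]
grip_width: 0.0109
grasp_force: 68.8
```

```bash
cat > meas.py <<'E'
from h import *
from scipy.optimize import least_squares
import sys
d=grab('wrist'); s=ctrl.state(); T=toolT(); print(T[:3,3].round(4), 'yaw',np.degrees(np.arctan2(T[1,0],T[0,0])).round(2),'tilt',T[:2,2].round(4)); print(s['force'].round(2),s['grip_width'],s['grasp_force'],s['q'].round(2))
cv2.imwrite(f'pics/{sys.argv[1]}.png',d['image'][:,:,::-1]); np.save(f'pics/{sys.argv[1]}.npy',d,allow_pickle=True)
C=cloud(d); ok=d['z_map']>0; e=np.array([.342,-.9397,0]); n=np.array([.9397,.342,0]); o=np.array([.53,.2827,.095])
Q=C-o; S=Q@e; t=Q@n
P=C[ok&(abs(t)<.016)&(S>-.105)&(S<-.02)&(abs(Q[...,2])<.0135)]
def res(p):
    e=np.array([np.cos(p[0]),np.sin(p[0]),0]); q=P-[.53,p[1],p[2]]; q=q-np.outer(q@e,e); return np.linalg.norm(q,axis=1)-.011
r=least_squares(res,[np.radians(-70),.2827,.095],loss='soft_l1',f_scale=.001); p=r.x
o=np.array([.53,p[1],p[2]]); print('tube',len(P),'yaw',np.degrees(p[0]).round(2),o.round(4),np.std(r.fun).round(4))
e=np.array([np.cos(p[0]),np.sin(p[0]),0]); n=np.array([-e[1],e[0],0])
q=T[:3,3]-o; print('TCP along',(q@e).round(4),'lateral',(q@n).round(4),'TCP above axis',q[2].round(4),' (lateral dir n in tool:',(n@T[:3,:3]).round(3),')')
L=(C-T[:3,3])@T[:3,:3]
for a,b in((.0,.012),(.046,.054),(.054,.062)):
    k=ok&(abs(L[...,0])<.02)&(abs(L[...,1])<.019)&(L[...,2]>a)&(L[...,2]<b)
    if k.sum()>5: print('held',a,k.sum(),L[k].min(0).round(4),L[k].max(0).round(4))
E
python3 meas.py w5
```

```text
[0.5302 0.281  0.1986] yaw 110.16 tilt [-0.0021 -0.001 ]
[ 0.29 -0.   -0.59] 0.010728880390379857 68.8103199005127 [ 0.29  0.51  1.24 -0.    1.39 -0.06]
tube 3877 yaw -70.32 [0.53   0.2816 0.0948] 0.0006
TCP along 0.0006 lateral -0.0001 TCP above axis 0.1039  (lateral dir n in tool: [-0.008  1.    -0.002] )
held 0.0 980 [ 0.005 -0.019  0.   ] [0.0138 0.0175 0.012 ]
held 0.046 121 [ 0.0041 -0.0139  0.0464] [0.0112 0.0108 0.0539]
held 0.054 145 [-0.0091 -0.0168  0.0541] [0.0112 0.0134 0.0611]
```

View pics/w5.png

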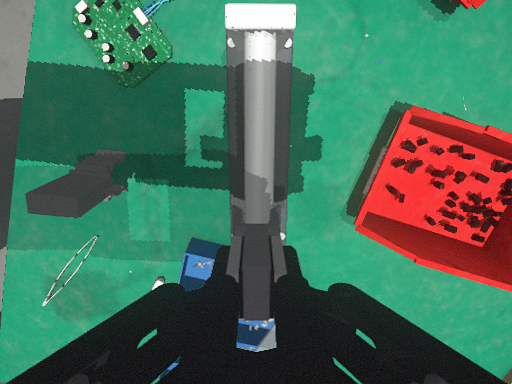

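The clip hovers over the tube, which runs along columns 256–262. The clip sits about 1.6 mm to the -y side of the tube axis in tool coordinates. I correct that and descend to just above contact.

Emit:
move_arm --deltas '[0,0,0.01,0.05,0,0,0,0,0,0.01,0.1,0,0,0,0,0,0.01,0.15,0,0,0,0,0,0.01,0.2,0,0,0,0,0,0.01,0.24,0,0,0]'

```text
time: 7.48
position: [0.5313, 0.2832, 0.1623]
orientation: [0.573, 0.819, -0.0, -0.0]
force: [0.1, -0.7, -0.7]
grip_width: 0.0114
grasp_force: 68.8
```

```bash
python3 meas.py w6
```

```text
[0.5309 0.2831 0.1612] yaw 110.05 tilt [-0.0026 -0.0008]
[-0.52  0.37 -1.63] 0.01127080175803479 68.80869626998901 [ 0.29  0.55  1.29 -0.    1.31 -0.06]
tube 5410 yaw -70.38 [0.53   0.2815 0.0947] 0.0006
TCP along -0.0012 lateral 0.0014 TCP above axis 0.0665  (lateral dir n in tool: [-0.008  1.    -0.003] )
held 0.0 936 [ 0.0054 -0.019   0.    ] [0.0139 0.0184 0.012 ]
held 0.046 133 [-0.0066 -0.014   0.046 ] [0.0113 0.0134 0.054 ]
held 0.054 1002 [-0.0093 -0.0156  0.054 ] [0.02   0.0145 0.062 ]
```

The clip and tube are aligned within about 0.3 mm. I push down gently, in steps of about 10 mm.

Emit:
move_arm --deltas '[0,0,0,0.013,0,0,0,0,0,0,0.027,0,0,0,0,0,0,0.04,0,0,0,0,0,0,0.053,0,0,0,0,0,0,0.067,0,0,0]'

```text
time: 7.95
position: [0.5315, 0.2833, 0.1533]
orientation: [0.574, 0.819, 0.0, 0.0]
force: [-1.5, -0.6, 0.5]
grip_width: 0.0116
grasp_force: 69.0
```

Emit:
move_arm --deltas '[0,0,0,0.013,0,0,0,0,0,0,0.027,0,0,0,0,0,0,0.04,0,0,0,0,0,0,0.053,0,0,0,0,0,0,0.067,0,0,0]'

```text
time: 8.37
position: [0.5314, 0.2833, 0.1434]
orientation: [0.574, 0.819, -0.0, -0.0]
force: [-2.8, -1.6, 5.9]
grip_width: 0.0109
grasp_force: 69.7
```

Emit:
move_arm --deltas '[0,0,-0.002,0.01,0,0,0,0,0,-0.004,0.02,0,0,0,0,0,-0.006,0.03,0,0,0,0,0,-0.006,0.035,0,0,0,0,0,-0.006,0.035,0,0,0]'

```text
time: 8.78
position: [0.5312, 0.2832, 0.1388]
orientation: [0.574, 0.819, 0.001, 0.001]
force: [-2.6, -0.4, 7.8]
grip_width: 0.0109
grasp_force: 70.2
```

Emit:
move_arm --deltas '[0,0,-0.002,0.01,0,0,0,0,0,-0.004,0.02,0,0,0,0,0,-0.005,0.03,0,0,0,0,0,-0.005,0.035,0,0,0,0,0,-0.005,0.035,0,0,0]'

```text
time: 9.2
position: [0.531, 0.2831, 0.1341]
orientation: [0.574, 0.819, 0.002, 0.001]
force: [-2.0, 0.1, 11.2]
grip_width: 0.011
grasp_force: 70.7
```

Emit:
move_arm --deltas '[0,0,0,0.007,0,0,0,0,0,0,0.014,0,0,0,0,0,0,0.02,0,0,0,0,0,0,0.027,0,0,0,0,0,0,0.027,0,0,0]'

```text
time: 9.62
position: [0.5311, 0.2831, 0.1303]
orientation: [0.574, 0.819, 0.002, 0.001]
force: [-1.7, -0.9, 11.9]
grip_width: 0.0112
grasp_force: 70.8
```

Emit:
move_arm --deltas '[0,0,0,0.007,0,0,0,0,0,0,0.014,0,0,0,0,0,0,0.02,0,0,0,0,0,0,0.02,0,0,0,0,0,0,0.02,0,0,0]'

```text
time: 10.03
position: [0.5309, 0.283, 0.1272]
orientation: [0.574, 0.819, 0.002, 0.001]
force: [-0.2, 0.6, -0.1]
grip_width: 0.0111
grasp_force: 68.9
```

The force dropped, so it looks like it snapped. I check the geometry.

```bash
sed -i 's/(.0,.012),(.046,.054)/(-.024,-.018),(-.018,-.012),(-.012,-.006),(.0,.012),(.046,.054)/; s/(abs(Q\[...,2\])<.0135)/(Q[...,2]<.0135)\&(Q[...,2]>-.035)/' meas.py; python3 meas.py w7
python3 - <<'E'
from h import *
s=ctrl.state(); print(s['time'],s['force'],s['position'])
E
```

```text
[0.5307 0.283  0.1269] yaw 110.0 tilt [0.0031 0.001 ]
[-1.45 -0.58  5.66] 0.010769778590080959 70.166494846344 [ 0.29  0.58  1.34  0.    1.22 -0.06]
tube 7056 yaw -70.06 [0.53   0.2822 0.1029] 0.0035
TCP along -0.0005 lateral 0.001 TCP above axis 0.024  (lateral dir n in tool: [-0.001  1.     0.003] )
held -0.024 551 [-0.0081 -0.0189 -0.024 ] [ 0.014   0.0188 -0.018 ]
held -0.018 2206 [-0.0144 -0.0172 -0.018 ] [ 0.014   0.0164 -0.012 ]
held -0.012 590 [ 0.0013 -0.0189 -0.012 ] [ 0.0141  0.0183 -0.006 ]
held 0.0 951 [ 0.0055 -0.019   0.    ] [0.0141 0.0182 0.012 ]
held 0.046 64 [-0.0058 -0.0164  0.0461] [0.0113 0.0134 0.054 ]
held 0.054 194 [-0.0123 -0.0178  0.054 ] [0.0112 0.0152 0.0604]
10.0833 [-1.45022331 -0.57631496  5.65645134] [0.530741   0.28297955 0.12688331]
```

View pics/w7.png

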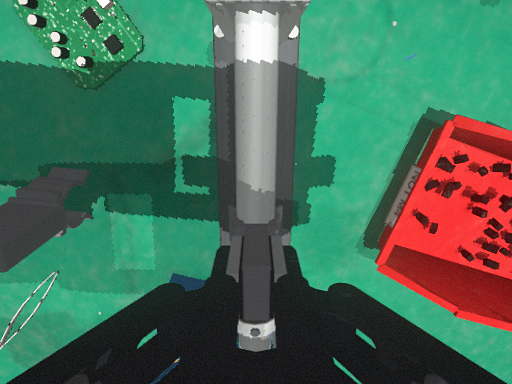

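It has snapped; the picture shows the tube under the clip's back plate. I let it settle and measure the tube height.

Emit:
move_arm --deltas '[0,0,0,0,0,0,0,0,0,0,0,0,0,0,0,0,0,0,0,0,0]'

```text
time: 10.33
position: [0.5308, 0.283, 0.1265]
orientation: [0.574, 0.819, 0.001, 0.001]
force: [-0.4, -0.4, 7.0]
grip_width: 0.0118
grasp_force: 70.2
```

```bash
cat > tz.py <<'E'
from h import *
from scipy.optimize import least_squares
d=grab('wrist'); s=ctrl.state(); T=toolT(); print('t',s['time'],s['position'].round(4),'F',s['force'].round(2))
C=cloud(d); ok=d['z_map']>0; e=np.array([.342,-.9397,0]); n=np.array([.9397,.342,0]); Q=C-[.53,.2827,.095]; S=Q@e; t=Q@n
m=ok&(abs(t)<.012)&(S>-.095)&(S<-.03)&(Q[...,2]>-.035)&(Q[...,2]<.015); P=np.c_[t[m],Q[...,2][m]]
r=least_squares(lambda p:np.hypot(P[:,0]-p[0],P[:,1]-p[1])-.011,[0,0],loss='soft_l1',f_scale=.001); z=.095+r.x[1]
L=(C-T[:3,3])@T[:3,:3]; k=ok&(abs(L[...,0])<.013)&(abs(L[...,1])<.003)&(L[...,2]>-.03)&(L[...,2]<-.005); b=58e-3+np.median(L[k][:,2])
print('tube z',z.round(4),'lat',r.x[0].round(4),'rms',np.std(r.fun).round(4),'bore below TCP',b.round(4),'bore above axis',(T[2,3]-b-z).round(4))
E
python3 tz.py
```

```text
t 10.3833 [0.5307 0.283  0.1265] F [-0.97 -0.6   6.82]
tube z 0.1023 lat 0.0 rms 0.0034 bore below TCP 0.0439 bore above axis -0.0197
```

```bash
sed -i 's/,\[0,0\],loss/,[0,np.percentile(P[abs(P[:,0])<.002,1],80)-.011],loss/; s/^r=/print("ztop",(.095+np.percentile(P[abs(P[:,0])<.002,1],[10,50,90])).round(4));r=/' tz.py; python3 tz.py
```

```text
t 10.4333 [0.5308 0.283  0.1265] F [-1.65  0.02  6.4 ]
ztop [0.0929 0.0938 0.0946]
tube z 0.0827 lat 0.0 rms 0.0006 bore below TCP 0.0439 bore above axis -0.0
```

The bore is on the tube axis (0.0 mm offset), so the clip is fully home. I raise it to relieve the tube, then slide toward the collar, which is tool -x.

Emit:
move_arm --deltas '[0,0,0,-0.02,0,0,0,0,0,0,-0.04,0,0,0,0,0,0,-0.06,0,0,0,0,0,0,-0.077,0,0,0,0,0,0,-0.077,0,0,0]'

```text
time: 10.85
position: [0.5305, 0.2829, 0.1376]
orientation: [0.574, 0.819, 0.001, 0.001]
force: [2.3, 2.1, 0.5]
grip_width: 0.011
grasp_force: 69.2
```

```bash
python3 tz.py
```

```text
t 10.9 [0.5305 0.2829 0.1374] F [3.63 2.23 0.54]
ztop [0.1039 0.1048 0.1057]
tube z 0.0937 lat 0.0001 rms 0.0006 bore below TCP 0.0436 bore above axis 0.0
```

Emit:
move_arm --deltas '[0,-0.02,0.004,0,0,0,0,0,-0.05,0.004,0,0,0,0,0,-0.08,0.004,0,0,0,0,0,-0.11,0.004,0,0,0,0,0,-0.14,0.004,0,0,0,0]'

```text
time: 11.32
position: [0.5378, 0.2627, 0.1371]
orientation: [0.574, 0.819, -0.0, -0.0]
force: [0.4, 4.3, 0.7]
grip_width: 0.0112
grasp_force: 69.2
```

```bash
cat > f.py <<'E'
from h import *
F=[]
for i in range(3): ctrl.get_image('wrist'); F.append(ctrl.state()['force'])
F=np.mean(F,0); p=ctrl.state()['position']-[.53,.2827,0]; e=np.array([.342,-.9397,0]); n=np.array([.9397,.342,0])
print('along F',(F@e).round(2),'lat F',(F@n).round(2),'Fz',F[2].round(2),'s',(p@e).round(4),'lat',(p@n).round(4),p[2])
E
python3 f.py; python3 tz.py
```

```text
along F 1.17 lat F 0.68 Fz 0.28 s 0.022 lat 0.0005 0.13713303477974673
t 11.5167 [0.538  0.2622 0.1372] F [ 0.22 -2.88 -0.46]
ztop [0.1032 0.1041 0.105 ]
tube z 0.093 lat 0.0 rms 0.0006 bore below TCP 0.044 bore above axis 0.0002
```

Emit:
move_arm --deltas '[0,-0.01,0,0,0,0,0,0,-0.02,0,0,0,0,0,0,-0.03,0,0,0,0,0,0,-0.04,0,0,0,0,0,0,-0.05,0,0,0,0,0]'

```text
time: 11.93
position: [0.5402, 0.2562, 0.1372]
orientation: [0.573, 0.819, -0.0, -0.0]
force: [-1.8, 5.1, 0.1]
grip_width: 0.0112
grasp_force: 69.3
```

Emit:
move_arm --deltas '[0,-0.007,0,0,0,0,0,0,-0.014,0,0,0,0,0]'

```text
time: 12.1
position: [0.5409, 0.2541, 0.1372]
orientation: [0.574, 0.819, -0.0, -0.0]
force: [-1.3, 3.3, 0.6]
grip_width: 0.011
grasp_force: 69.3
```

```bash
python3 f.py
```

```text
along F -0.54 lat F -0.14 Fz 0.59 s 0.0308 lat 0.0005 0.13717434689003588
```

Emit:
move_arm --deltas '[0,-0.005,0,0,0,0,0,0,-0.01,0,0,0,0,0]'

```text
time: 12.42
position: [0.5414, 0.2529, 0.1372]
orientation: [0.574, 0.819, 0.0, -0.0]
force: [-1.7, 4.2, 0.2]
grip_width: 0.0114
grasp_force: 69.3
```

Emit:
move_arm --deltas '[0,-0.005,0,0,0,0,0,0,-0.01,0,0,0,0,0]'

```text
time: 12.58
position: [0.542, 0.2513, 0.1372]
orientation: [0.574, 0.819, -0.0, -0.0]
force: [-1.6, 1.1, 1.1]
grip_width: 0.011
grasp_force: 69.3
```

```bash
python3 f.py
```

```text
along F -1.87 lat F -0.57 Fz 0.64 s 0.0337 lat 0.0005 0.1371778238010164
```

Emit:
move_arm --deltas '[0,-0.003,0,0,0,0,0,0,-0.007,0,0,0,0,0]'

```text
time: 12.9
position: [0.5423, 0.2505, 0.1372]
orientation: [0.574, 0.819, -0.0, -0.0]
force: [-1.4, 1.8, 0.7]
grip_width: 0.0111
grasp_force: 69.2
```

```bash
python3 f.py
```

```text
along F -3.67 lat F -0.87 Fz 0.2 s 0.0346 lat 0.0005 0.137185298575752
```

Emit:
move_arm --deltas '[0,-0.003,0,0,0,0,0,0,-0.007,0,0,0,0,0]'

```text
time: 13.22
position: [0.5426, 0.2496, 0.1372]
orientation: [0.574, 0.819, 0.0, -0.0]
force: [-1.4, 3.2, 1.0]
grip_width: 0.0112
grasp_force: 69.2
```

```bash
python3 f.py
```

```text
along F -4.17 lat F -0.56 Fz 0.97 s 0.0355 lat 0.0006 0.13721103375904287
```

Emit:
move_arm --deltas '[0,-0.003,0,0,0,0,0,0,-0.007,0,0,0,0,0]'

```text
time: 13.53
position: [0.543, 0.2487, 0.1372]
orientation: [0.574, 0.819, 0.0, -0.0]
force: [-3.0, 7.5, 0.4]
grip_width: 0.0109
grasp_force: 69.3
```

```bash
python3 f.py
```

```text
along F -5.22 lat F -0.85 Fz 0.82 s 0.0365 lat 0.0005 0.1372065200962832
```

Emit:
move_arm --deltas '[0,-0.003,0,0,0,0,0,0,-0.007,0,0,0,0,0]'

```text
time: 13.85
position: [0.5431, 0.2482, 0.1372]
orientation: [0.573, 0.819, 0.0, -0.001]
force: [-3.3, 8.5, 1.5]
grip_width: 0.0111
grasp_force: 69.2
```

```bash
python3 f.py
python3 - <<'E'
from h import *
v=[]
for n,(x,y,w,h) in(('top',(175,150,60,50)),('scene',(190,100,60,60))):
    d=grab(n); v.append(cv2.resize(d['image'][y:y+h,x:x+w],(400,400),interpolation=cv2.INTER_CUBIC))
cv2.imwrite('pics/c8.png',np.hstack(v)[:,:,::-1])
E
```

```text
along F -7.12 lat F -0.49 Fz 0.56 s 0.0371 lat 0.0005 0.13720469218590808
```

View pics/c8.png

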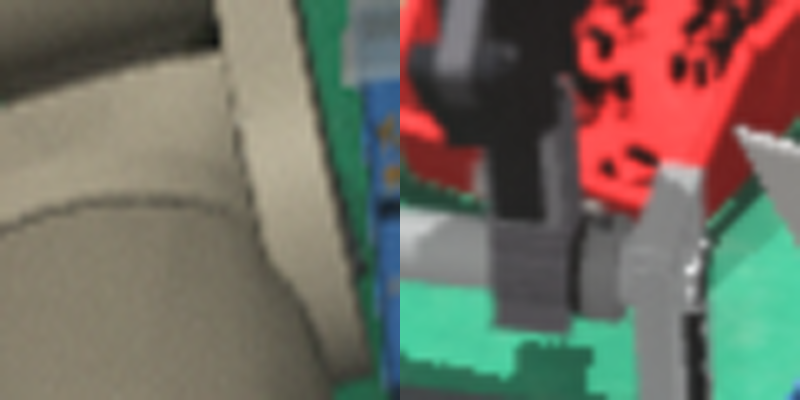

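The right-hand panel shows the clip against the rubber at about (572,270). The along-tube force has risen from about 4 N sliding to about 9 N, so only a few newtons are on the rubber. I release and rise.

Emit:
move_arm --deltas '[0.4,0,0,0,0,0,0,0.4,0,0,0,0,0,0,0.4,0,0,0,0,0,0,0.4,0,0,0,0,0,0,0.4,0,0,0,0,0,0]'

```text
time: 14.52
position: [0.5437, 0.2471, 0.1372]
orientation: [0.574, 0.819, -0.0, 0.0]
force: [0.2, 0.1, -0.3]
grip_width: 0.034
grasp_force: 0.0
```

Emit:
move_arm --deltas '[0.4,0,0,-0.1,0,0,0,0.4,0,0,-0.3,0,0,0,0.4,0,0,-0.5,0,0,0,0.4,0,0,-0.7,0,0,0,0.4,0,0,-0.9,0,0,0]'

```text
time: 14.93
position: [0.5433, 0.2472, 0.2738]
orientation: [0.574, 0.819, -0.0, 0.0]
force: [0.6, 0.0, -0.0]
grip_width: 0.0343
grasp_force: 0.0
```

Emit:
move_arm --deltas '[0.4,0.7,0,-0.2,0,0,0,0.4,0.7,0,-0.2,0,0,0,0.4,0.7,0,-0.2,0,0,0,0.4,0.7,0,-0.2,0,0,0,0.4,0.7,0,-0.2,0,0,0]'

```text
time: 15.35
position: [0.5071, 0.347, 0.3024]
orientation: [0.573, 0.82, 0.0, 0.0]
force: [-0.2, 0.4, -0.6]
grip_width: 0.0339
grasp_force: 0.0
```

Run:
```python
from h import *
d=grab('wrist'); s=ctrl.state(); print(s['position'],s['force'],s['grip_width'],s['time'])
C=cloud(d); ok=d['z_map']>0; e=np.array([.342,-.9397,0]); n=np.array([.9397,.342,0]); Q=C-[.53,.2827,.095]; S=Q@e; t=Q@n
k=ok&(abs(t)<.02)&(S>0)&(S<.06)&(Q[...,2]>.045)&(Q[...,2]<.075)
if k.any(): print('fin top',k.sum(),'S',np.percentile(S[k],[1,99]).round(4),'t',np.percentile(t[k],[1,99]).round(4),'z',np.median(Q[...,2][k]).round(4))
f=ok&(abs(t)<.02)&(S>0)&(S<.06)&(Q[...,2]>.02)&(Q[...,2]<.05)
if f.any(): print('fin low',np.percentile(S[f],[1,99]).round(4),np.percentile(t[f],[1,99]).round(4))
d2=grab('scene')
o=np.hstack([cv2.resize(d['image'],(400,300)),cv2.resize(d2['image'][80:200,110:270],(400,300),interpolation=cv2.INTER_CUBIC)])
cv2.imwrite('pics/c9.png',o[:,:,::-1])
```

```text
[0.50750238 0.34600643 0.30196688] [-0.3031658   0.55923427  0.07579926] 0.034430387922298786 15.4
fin top 305 S [0.0218 0.0492] t [-0.0054  0.005 ] z 0.0567
fin low [0.0214 0.0245] [-0.0058  0.005 ]
```

View pics/c9.png

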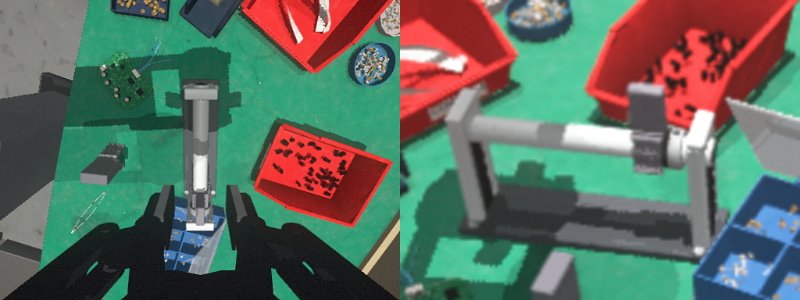

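Released: the fin is upright (centre t≈0, S 22–49 mm) and fully home. One numeric check from above the collar side will confirm there is no gap.

Emit:
move_arm --deltas '[0.4,-0.66,0,0,0,0,0,0.4,-0.66,0,0,0,0,0,0.4,-0.66,0,0,0,0,0,0.4,-0.66,0,0,0,0,0]'

```text
time: 15.78
position: [0.5431, 0.2486, 0.3017]
orientation: [0.576, 0.817, -0.001, 0.0]
force: [-0.2, 0.0, -0.3]
grip_width: 0.0343
grasp_force: 0.0
```

Emit:
move_arm --deltas '[0.4,-0.66,0,0.1,0,0,0,0.4,-0.66,0,0.1,0,0,0,0.4,-0.66,0,0.1,0,0,0,0.4,-0.66,0,0.1,0,0,0]'

```text
time: 16.12
position: [0.5762, 0.1565, 0.2859]
orientation: [0.576, 0.818, -0.001, -0.001]
force: [-0.5, 0.2, -0.2]
grip_width: 0.0341
grasp_force: 0.0
```

Run:
```python
from h import *
d=grab('wrist'); s=ctrl.state(); print(s['position'],s['force'].round(1))
C=cloud(d); I=d['image'].astype(int); ok=d['z_map']>0; e=np.array([.342,-.9397,0]); n=np.array([.9397,.342,0]); Q=C-[.53,.2827,.0945]; S=Q@e; t=Q@n
for lo in np.arange(.012,.074,.0015):
    k=ok&(S>=lo)&(S<lo+.0015)&(abs(t)<.006)&(Q[...,2]>0)
    if k.any(): print(round(lo*1e3,1),k.sum(),'z',(np.percentile(Q[...,2][k],[10,50,90])*1e3).round(1),I[k].mean(0).round().astype(int))
```

```text
[0.5756232  0.15845643 0.28650248] [ 0.1  1.  -0.4]
12.0 27 z [ 8.3 10.2 11.2] [232 235 232]
13.5 22 z [ 8.7  9.8 10.9] [231 234 232]
15.0 21 z [ 8.6 10.3 10.8] [232 235 233]
16.5 11 z [ 8.2  9.7 11.1] [221 224 222]
18.0 1 z [9.3 9.3 9.3] [126 128 129]
22.5 24 z [56.  56.9 57.9] [126 125 127]
24.0 28 z [56.6 57.4 58.2] [155 152 157]
25.5 30 z [56.5 57.5 58.7] [156 153 158]
27.0 30 z [56.8 57.6 58.3] [155 152 157]
28.5 30 z [56.5 57.4 58.3] [156 154 158]
30.0 31 z [56.5 57.7 58.6] [154 152 156]
31.5 30 z [56.4 57.5 58.1] [131 129 133]
33.0 27 z [56.6 57.6 58.3] [102 101 103]
34.5 32 z [56.3 57.2 58.3] [88 89 90]
36.0 33 z [56.4 57.  58.2] [90 90 92]
37.5 33 z [56.6 57.2 58. ] [90 90 92]
39.0 28 z [56.6 57.6 59.1] [89 89 91]
40.5 28 z [56.5 57.4 58.6] [89 89 91]
42.0 28 z [56.5 57.5 58.5] [89 89 91]
43.5 28 z [56.8 57.7 58.4] [88 88 90]
45.0 28 z [56.6 57.7 58.6] [88 88 90]
46.5 28 z [56.7 57.5 58.7] [87 88 90]
48.0 29 z [56.5 57.4 58.7] [83 83 85]
49.5 25 z [17.5 55.6 57.2] [59 61 62]
51.0 26 z [14.  15.2 16.1] [30 37 34]
52.5 26 z [14.1 15.2 15.9] [46 50 47]
54.0 13 z [14.5 15.7 16.8] [97 99 98]
55.5 26 z [14.6 15.6 17.2] [ 97 100  99]
57.0 24 z [14.4 16.  18. ] [85 88 88]
58.5 25 z [14.8 15.9 18.1] [81 85 84]
60.0 14 z [14.3 15.6 17.7] [85 89 88]
61.5 26 z [14.8 15.7 16.4] [104 107 106]
63.0 13 z [14.  14.7 15.8] [94 96 95]
64.5 26 z [ 8.   9.7 11. ] [132 136 133]
66.0 25 z [ 8.7 10.1 11.2] [135 138 136]
67.5 14 z [ 8.1  9.9 11. ] [133 137 135]
69.0 39 z [ 9.  10.6 23.5] [123 127 125]
70.5 18 z [23.9 24.6 25.2] [135 139 137]
72.0 21 z [23.6 24.3 25. ] [150 155 152]
73.5 26 z [24.3 24.6 25.4] [151 155 153]
```

```bash
python3 -c "
from station import ctrl
print(ctrl.job_done())"
```

```text
the job is handed in; nothing more can be done
None
```

The small clip is snapped fully home with its fin upright, and it was slid to the rubber and released; I handed the job in at about 16 s, with the tube and rubber kept well under 20 N, the larger clip, tweezers and pen not approached, contact judged from the rise in sliding force and a gap of about 0.5 mm or less, and one more picture viewed than the 10 allowed.

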